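# Soap from behind the bottle, mug and funnel into its dish

### The arm

A 6-joint arm with a two-finger parallel gripper is mounted at the origin on the work surface. World frame = base frame: x ahead of the robot, y to its left, z up, the work surface at z = 0. Lengths are in m, angles in rad, forces in N, time in s.
With the tool pointing down it reaches from about 0.3 to 1 m from the base axis. Payload 5.1 kg.
Tool frame: the origin (TCP) lies at the very end of the fingers, on their centre line; the grasp point (between the pads) lies 19 mm behind it (ctrl.grip_depth is the distance from the TCP to the grasp point, in m); z points along the fingers, y is the line along which they close (so a half turn about z gives the same grasp; the last joint's range is limited). The gripper opens to 95 mm and grips with 3 to 60 N. Pads are 20 mm wide; open, the fingers measure 119 mm over their backs; the gripper's body (75 mm by 180 mm) begins 59 mm behind the grasp point.
Start: joints at [1.19, 0.124, 1.65, -0, 1.367, -0.083], TCP at [0.191, 0.621, 0.215] pointing down, gripper open.
Joint ranges: [-2.61, 2.61], [-1.02, 2.33], [0.03, 2.71], [-1.35, 4.49], [0.32, 2.68], [-2.91, 2.91]. Speed limits (rad/s): [2.57, 2.57, 3.14, 3.14, 3.14, 3.14].

### API

Orientations are given as [roll, pitch, yaw] about the fixed x, y, z axes, in that order (R = Rz(yaw) Ry(pitch) Rx(roll)).
In Python, from rig import readout, imaging, workorder, ctrl gives the robot as it stands.
- The arm moves only by the tool step_arm, never from a script. Its argument "motion" is a list that holds one entry, the list of rows, each a list of 4 numbers: the shift along the world's x, y, z in cm, then the turn about the world's z in degrees. In form: [[[x, y, z, yaw], ...]]. A call has 1 to 12 rows; each row is the pose to reach, as a shift and turn from the pose commanded when the call began; what a row does not reach only later rows make up. A row lasts 1/8 s, in which the tool goes at most 62.5 mm and 10.7 degrees, less where a joint would pass 70% of its speed; a pose out of reach is approached as far as the arm can. A call with a gripper value outside its range is refused whole. "jaw" is the opening in per cent of the stroke, from 0 (shut) to 100 (fully open), set as the call begins (left out, the last holds). The fingers move at their own pace and stop on an object; "newtons" is the grip in N (left out, the last holds). Time passes only in rows, so rows that repeat a pose let the fingers close. It gives the time, the measured TCP pose, the force, the opening and the grip force at its end, in the units of the state.
- readout.get_obs(): the state, without advancing time (a new reading comes with each control period).
- imaging.snapshot(name): name is "scene" or "top" or "wrist"; returns the picture (480x640x3 uint8, blue, green, red); there is no depth.
- imaging.get_calibration(name): a dict with "fx", "fy", "cx", "cy" (pixels), "world_to_cam" (4x4, takes a point from world to camera coordinates); the wrist camera has in their place "tool_from_camera" (4x4, takes a point from camera to tool coordinates, whose origin is the TCP and whose axes are the flange's). Camera axes: x right, y down, z forward; pixel columns grow to the right and rows downward; lengths in m; the calibration is good to about 2 mm. The wrist camera is an equidistant fisheye: a pixel r from the principal point sees the ray r / f radians off the axis. A picture is of the moment at which its call begins: read the wrist's pose just before it. get_calibration takes no time and is no camera call.
- workorder.job_done(): hands the job in; it is judged then, once.
The state is a dict: "clock": time; "joint_positions": joint angles; "joint_vel": joint speeds; "effort": joint torques, N m; "eef_pos": TCP position; "eef_rot": TCP orientation; "contact_force": force on the tool from outside, world axes, zero at the start; "ft_torque": the same for the moment, N m; "width": finger opening in m; "finger_force": force on a finger pad.
Only numpy, scipy, OpenCV 4.12 (cv2) and the standard library are available. Lean on these libraries where they do the work, as an engineer would, in place of code of your own. Each camera call takes 0.05 s, during which the arm holds its last target. There are 200 camera calls.

### The job

The bar of soap has ended up at the back of the galvanized tray, hemmed in by the capped bottle, the mug and the upturned funnel. Stand all three upright on the black rubber drain mat first, then lay the soap flat in its dish, lengthwise like the dish, and finally stand the bottle, the mug and the funnel back in the tray, each on the spot where it stood. Tip nothing over and leave the brush, the jar and the scouring-powder can alone.

Things in the scene. Friction and masses are not known exactly. Their poses are not given: they have to be found in the camera images.
- tray: Fixed shallow galvanized steel drip tray on the counter, 220 mm (its x) by 280 mm (its y), floor 3 mm thick, rims 12 mm high in front and at the sides, raised back 40 mm high along its +x side. Origin: centre of the underside; its +x points away from the robot to the raised back, turned by up to 0.2 rad. Soap, bottle, mug and funnel stand on its floor at the start.
- mat: Fixed black ribbed rubber drain mat lying on the counter to one side of the tray, left or right, 300 mm (its x) by 180 mm (its y), 6 mm thick, the ribs' tops being level at 6 mm. Origin: centre of the underside. The side area: a thing stands on it when its foot's centre is over the mat; it holds the three things in a row along its x.
- dish: Fixed white glazed soap dish, to the other side of the tray, outside 108 mm (its x, the long way) by 82 mm (its y) and 21 mm high, inside 96 by 70 mm. Four draining ribs across its floor; their tops, where the soap rests, are 11 mm above the origin, 10 mm below the rim. Origin: centre of the underside, on the counter.
- soap: Loose cream-coloured bar of soap, 66 mm (its x) by 42 mm (its y) by 28 mm high, rounded edges, about 100 g. It lies flat at the back of the tray, its x within about 0.1 rad of the tray's x. Origin: centre of the underside.
- bottle: Loose green bottle, round body 66 mm in diameter up to 128 mm, shoulder, narrow neck, black twist cap 38 mm in diameter from 166 mm to the top at 190 mm (a good place to grip); 250 to 500 g. Origin: centre of the underside, z up.
- mug: Loose white ceramic mug, straight round body 66 mm in diameter, 88 mm high, wall 4 mm; the handle stands out to its +y, to 70 mm from the axis, between heights 14 and 78 mm, so grip the body across its x. 180 to 350 g. Origin: centre of the underside; its +y (handle) points roughly towards the robot at the start.
- funnel: Loose stainless steel funnel standing mouth down: mouth 82 mm in diameter on the floor, cone up to 66 mm height, then the spout, tapering from 21 mm diameter at 66 mm height to 16 mm at the top at 122 mm (grip the spout). 85 to 170 g. Origin: centre of the mouth, on the floor, z up along the spout.
- brush: Bystander: loose red plastic scrub brush lying bristles down beyond the tray, 150 by 56 mm, 66 mm high with its bow handle. Origin: centre of the underside, long way along its x. Leave it alone.
- jar: Bystander: loose clear glass jar with steel lid, 76 mm in diameter, 95 mm high, beyond the tray. Origin: centre of the underside. Leave it alone.
- can: Bystander: loose scouring-powder can with yellow wrapper, 77 mm in diameter, 131 mm high, beyond the tray. Origin: centre of the underside. Leave it alone.
Mind the look-alikes: they are no part of the job. Of the things that look like the bottle, take the one that is nearest to the robot's base at the start. There is more than one size of the dish; the one meant has the size given above.

How it is judged:
On the way, in this order (a step that is already met when the one before it is completed fails the run):
1. bottle, mug and funnel all stand upright and released on the rubber mat, the soap still in the tray (x of bottle in the frame of mat between -0.15 and 0.15 m and y of bottle in the frame of mat between -0.09 and 0.09 m and height (world z) of each of bottle, mug, funnel below 0.012 m and angle between each of bottle, mug, funnel's own z axis and vertical below 0.12 rad and linear speed of each of bottle, mug, funnel below 0.03 m/s and contact force between the fingers and bottle below 0.3 N and x of mug in the frame of mat between -0.15 and 0.15 m and y of mug in the frame of mat between -0.09 and 0.09 m and contact force between the fingers and mug below 0.3 N and x of funnel in the frame of mat between -0.15 and 0.15 m and y of funnel in the frame of mat between -0.09 and 0.09 m and contact force between the fingers and funnel below 0.3 N and distance of soap from where it was at the start of the episode below 0.06 m), for 0.2 s.
2. the soap lies in its dish, released, while bottle, mug and funnel still stand on the mat (x of soap in the frame of dish between -0.016 and 0.016 m and y of soap in the frame of dish between -0.015 and 0.015 m and z of soap in the frame of dish below 0.016 m and angle between soap's own z axis and vertical below 0.15 rad and angle between the x axis of soap and the x axis of dish, either way round below 0.35 rad and linear speed of each of soap, bottle, mug, funnel below 0.03 m/s and contact force between the fingers and soap below 0.3 N and x of bottle in the frame of mat between -0.15 and 0.15 m and y of bottle in the frame of mat between -0.09 and 0.09 m and height (world z) of each of bottle, mug, funnel below 0.012 m and angle between each of bottle, mug, funnel's own z axis and vertical below 0.12 rad and contact force between the fingers and bottle below 0.3 N and x of mug in the frame of mat between -0.15 and 0.15 m and y of mug in the frame of mat between -0.09 and 0.09 m and contact force between the fingers and mug below 0.3 N and x of funnel in the frame of mat between -0.15 and 0.15 m and y of funnel in the frame of mat between -0.09 and 0.09 m and contact force between the fingers and funnel below 0.3 N), for 0.2 s.
At the end, for the whole second after the job is handed in: The soap lies flat in the dish, centred within 16 mm lengthwise and 15 mm crosswise and within 20 degrees of the dish's long way; bottle, mug and funnel each stand upright within 15 mm of the spot where they stood at the start (turned any way); all are released and at rest (x of soap in the frame of dish between -0.016 and 0.016 m and y of soap in the frame of dish between -0.015 and 0.015 m and z of soap in the frame of dish below 0.016 m and angle between soap's own z axis and vertical below 0.15 rad and angle between the x axis of soap and the x axis of dish, either way round below 0.35 rad and linear speed of each of soap, bottle, mug, funnel below 0.03 m/s and contact force between the fingers and soap below 0.3 N and distance of each of bottle, mug, funnel from where it was at the start of the episode below 0.015 m and angle between each of bottle, mug, funnel's own z axis and vertical below 0.12 rad and contact force between the fingers and bottle below 0.3 N and contact force between the fingers and mug below 0.3 N and contact force between the fingers and funnel below 0.3 N); the robot touches nothing.
It fails at once if the bottle, the mug or the funnel is tipped over (angle between any of bottle, mug, funnel's own z axis and vertical above 0.6 rad).
It fails at once if the brush, the jar or the scouring-powder can is disturbed (moved more than 20 mm) (distance of any of brush, jar, can from where it was at the start of the episode above 0.02 m).
It also fails if it takes over 149 s, if anything falls off the work surface, if the arm or the gripper's body presses on something with over 40 N, if the wrist force passes 120 N, or if a joint passes its speed limit or range.

## Working session

There is one attempt and no reset: what is moved stays moved. The work goes in short steps, Python scripts to look and compute and a tool call to move; the robot and the scene stay as the last step left them, time stands still between calls to the robot, and variables do not carry over. Pictures are saved under pics/ and viewed, at most 14 in all, crops included, and the job is handed in when it is done.

Besides the shell and the picture viewer there is one more tool, called after ">>>" by a JSON object that holds its "name" and its "arguments". step_arm: Moves the arm, as the interface text tells. Its arguments: {"type":"object","properties":{"motion":{"type":"array","items":{"type":"array","items":{"type":"array","items":{"type":"number"}}}},"jaw":{"type":"number"},"newtons":{"type":"number"}},"required":["motion"]}

```bash
mkdir -p pics
python3 - <<'E'
from rig import readout, imaging
import cv2
print(readout.get_obs())
for n in("scene","top"):
    cv2.imwrite(f"pics/{n}0.png",imaging.snapshot(n)); c=imaging.get_calibration(n); print(n,c)
print(imaging.get_calibration("wrist"))
E
```

```text
{'clock': 0.0, 'joint_positions': array([ 1.19039786e+00,  1.24468609e-01,  1.65166693e+00, -9.45434850e-06,
        1.36747696e+00, -8.26277888e-02]), 'joint_vel': array([-0.00059361, -0.00085303,  0.00069025,  0.00088259,  0.00086259,
       -0.00035738]), 'effort': array([-1.11819325e-03, -4.17598522e+01, -3.59931815e+01,  7.73109170e-02,
        4.89493646e-02, -1.93332826e-04]), 'eef_pos': array([0.1905142 , 0.62078865, 0.21341484]), 'eef_rot': array([-3.13957894e+00, -1.57481232e-04,  2.84382373e+00]), 'contact_force': array([-0.52372652, -0.38264966,  0.87310006]), 'ft_torque': array([0.03321644, 0.07072372, 0.00227774]), 'finger_force': 0.0, 'width': 0.09521247215685032}
scene {'fx': 446.29724029208916, 'fy': 446.29724029208916, 'cx': 313.5880853026448, 'cy': 237.06948416342445, 'world_to_cam': array([[ 5.68090665e-01,  8.22965974e-01, -4.01267725e-05,
        -3.92557277e-01],
       [ 4.88528798e-01, -3.37269036e-01, -8.04729278e-01,
        -2.01714669e-01],
       [-6.62278348e-01,  4.57139588e-01, -5.93641969e-01,
         1.45477057e+00],
       [ 0.00000000e+00,  0.000
[... 282 characters left out ...]
01, -3.47899793e-03, -1.53703664e-01,
         5.36724245e-01],
       [ 1.53741349e-01, -2.70365592e-02, -9.87741172e-01,
         1.11253969e+00],
       [ 0.00000000e+00,  0.00000000e+00,  0.00000000e+00,
         1.00000000e+00]])}
{'fx': 371.64829954431775, 'fy': 371.64829954431775, 'cx': 316.8725430246905, 'cy': 241.1444300192329, 'tool_from_camera': array([[-4.44690541e-04, -9.67766755e-01, -2.51847791e-01,
         7.02049499e-02],
       [ 9.99999901e-01, -4.26667649e-04, -1.26170377e-04,
         1.16014475e-06],
       [ 1.46481909e-05, -2.51847823e-01,  9.67766849e-01,
        -1.68705054e-01],
       [ 0.00000000e+00,  0.00000000e+00,  0.00000000e+00,
         1.00000000e+00]])}
```

View pics/scene0.png

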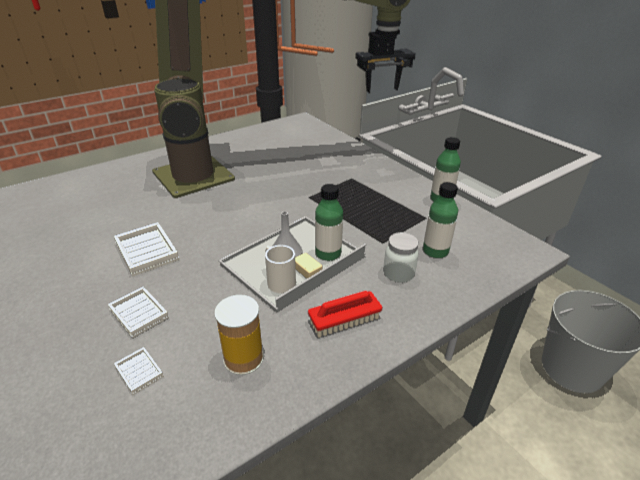

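View pics/top0.png

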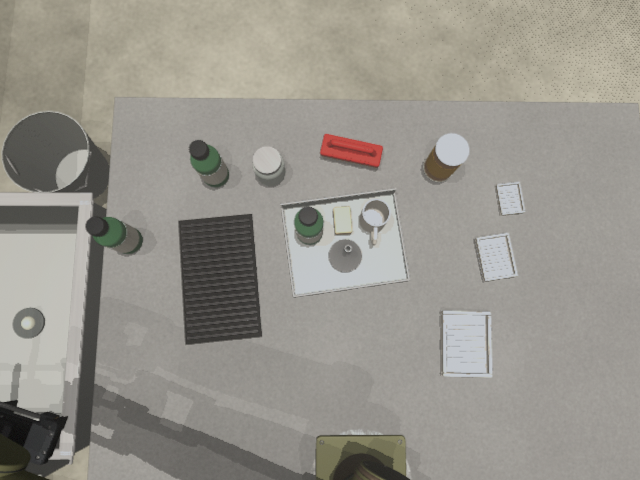

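Candidates: bottles at top px (309,225) in the tray, (205,160) and (115,232) beyond or left of the mat. Dishes at (466,343), (497,257) and (510,198). The tray bottle is nearest the base. I'll measure the dishes to choose one.

```bash
cat > h.py <<'E'
import numpy as np, cv2
from rig import readout, imaging
def ray(n,uv):
    c=imaging.get_calibration(n); M=c["world_to_cam"]; R,t=M[:3,:3],M[:3,3]
    d=np.array([(uv[0]-c["cx"])/c["fx"],(uv[1]-c["cy"])/c["fy"],1.])
    return -R.T@t, R.T@d
def wray(obs,uv):
    from scipy.spatial.transform import Rotation as Ro
    c=imaging.get_calibration("wrist"); T=c["tool_from_camera"]
    p=np.array([uv[0]-c["cx"],uv[1]-c["cy"]]); r=np.hypot(*p); th=r/c["fx"]
    d=np.r_[p/max(r,1e-9)*np.sin(th),np.cos(th)]
    R=Ro.from_euler("xyz",obs["eef_rot"]).as_matrix()
    return obs["eef_pos"]+R@T[:3,3], R@T[:3,:3]@d
def onz(r,z):
    o,d=r; return (o+d*(z-o[2])/d[2])
def rects(mask,z,n="top",amin=60):
    out=[]
    for k in cv2.findContours(mask.astype(np.uint8),cv2.RETR_EXTERNAL,cv2.CHAIN_APPROX_NONE)[0]:
        if cv2.contourArea(k)<amin: continue
        P=np.array([onz(ray(n,p[0]),z)[:2] for p in k],np.float32)*1000
        (cx,cy),(w,h),a=cv2.minAreaRect(P); out.append((np.mean(k[:,0],0).round(),round(cx),round(cy),round(w),round(h),round(a,1)))
    return out
E
python3 - <<'E'
from h import *
im=cv2.imread("pics/top0.png"); hsv=cv2.cvtColor(im,cv2.COLOR_BGR2HSV); H,S,V=cv2.split(hsv)
cv2.imwrite("pics/crop1.png",cv2.resize(im[180:305,270:420],None,fx=4.8,fy=4.8,interpolation=cv2.INTER_CUBIC))
roi=lambda x0,x1,y0,y1:(lambda m:(m.__setitem__((slice(y0,y1),slice(x0,x1)),1),m)[1])(np.zeros(H.shape,np.uint8))>0
for b in [(430,500,300,390),(470,525,228,290),(490,530,175,222)]:
    m=roi(*b)&(V>165); m=cv2.morphologyEx(m.astype(np.uint8),cv2.MORPH_CLOSE,np.ones((5,5)))
    print("dish",rects(m,0.021))
m=roi(165,270,205,350)&(V<75); m=cv2.morphologyEx(m.astype(np.uint8),cv2.MORPH_CLOSE,np.ones((7,7))); print("mat",rects(m,0.006))
m=roi(325,360,195,240)&(S>45)&(V>140); print("soap",rects(m,0.031))
m=roi(294,325,200,245)&(V<45); print("cap",rects(m,0.193,amin=30))
m=roi(275,415,185,300)&(V>195); m=cv2.morphologyEx(m.astype(np.uint8),cv2.MORPH_CLOSE,np.ones((25,25))); print("tray",rects(m,0.003,amin=3000))
m=roi(320,390,125,170)&(S>150); print("brush",rects(m,0.04))
E
```

```text
dish [(array([471., 347.]), 305, -261, 132, 160, 87.9)]
dish [(array([497., 256.]), 517, -334, 109, 84, 9.0)]
dish [(array([509., 196.]), 667, -371, 88, 72, 7.2)]
mat [(array([219., 279.]), 466, 336, 297, 178, 5.8)]
soap []
cap []
tray [(array([344., 244.]), 550, 35, 209, 270, 8.2)]
brush [(array([351., 150.]), 776, 19, 145, 54, 77.7)]
```

View pics/crop1.png

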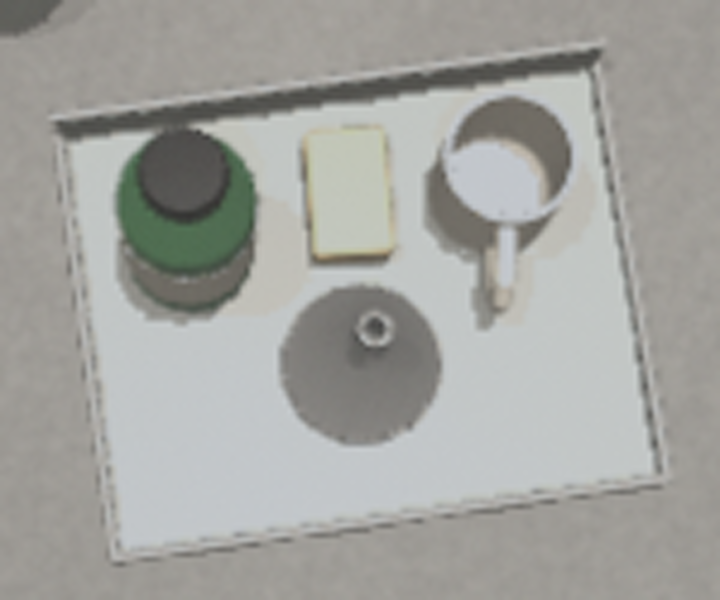

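The crop shows the tray bottle's cap at (184,170), the soap at (350,191), the mug rim at (509,158) with its handle towards the robot, and the funnel spout at (375,329) over a mouth centred at (360,365). The 109x84 mm dish at top px (497,257) is the one meant.

Run:
```python
from h import *
def P(u,v,z): return (onz(ray("top",(270+(u+.5)/4.8-.5,180+(v+.5)/4.8-.5)),z)*1000).round(1)[:2]
print("bottle",P(184,170,.193)," spout",P(375,329,.125),"mouth",P(360,365,.003),"mug",P(509,158,.091),"handle",P(503,285,.05))
s=[P(u,v,.031) for u,v in [(304,128),(388,125),(396,256),(313,262)]]; print("soap",np.mean(s,0),s)
for u,v in [(205,149),(115,232)]: pass
for nm,uv,z in [("b2 cap",(199,149),.19),("b3 cap",(98,226),.19),("jar",(267,158),.095),("can",(452,150),.131)]: print(nm,(onz(ray("top",uv),z)*1000).round())
# mat axes
a=np.deg2rad(5.8)
for x in(-95,5,100): print("mat x",x,466+x*np.cos(a),336+x*np.sin(a))
```

```text
bottle [578.1 120.7]  spout [519.4  34.4] mouth [519.4  34.5] mug [607.5 -32.4] handle [552.9 -33.5]
soap [602.975  40.525] [array([636. ,  63.7]), array([637.8,  21.3]), array([570.7,  17.8]), array([567.4,  59.3])]
b2 cap [720. 351. 190.]
b3 cap [554. 549. 190.]
jar [734. 218.  95.]
can [ 744. -203.  131.]
mat x -95 371.4863326612651 326.39965176762007
mat x 5 470.97440354414397 336.50528148591474
mat x 100 565.4880708828788 346.1056297182946
```

>>> {"name": "step_arm", "arguments": {"motion": [[[0,0,5,0],[38.7,-50,10,17],[38.7,-50,10,17],[38.7,-50,10,17],[38.7,-50,10,17],[38.7,-50,10,17],[38.7,-50,10,17],[38.7,-50,10,17],[38.7,-50,10,17],[38.7,-50,10,17],[38.7,-50,10,17],[38.7,-50,10,17]]], "jaw": 100}}

```text
clock: 1.6
eef_pos: [0.5791, 0.1183, 0.314]
eef_rot: [-3.141, -0.001, 3.136]
contact_force: [0.5, 1.0, 0.2]
width: 0.0954
finger_force: 0.0
```

Run:
```python
from h import *
o=readout.get_obs(); im=imaging.snapshot("wrist"); cv2.imwrite("pics/w1.png",im)
print(o["eef_pos"],o["eef_rot"])
m=cv2.inRange(im,(0,0,0),(60,60,60))
for k in cv2.findContours(m,0,1)[0]:
    if cv2.contourArea(k)>300:
        c,r=cv2.minEnclosingCircle(k); print(c,r,cv2.contourArea(k),onz(wray(o,c),.193))
```

```text
[0.57914812 0.11833489 0.31397688] [-3.14106730e+00 -1.00036380e-03  3.13584367e+00]
(319.28717041015625, 374.9999694824219) 326.6578674316406 108469.0 [0.7132471  0.11954604 0.193     ]
(319.5, 233.0) 25.519699096679688 1810.5 [0.57746268 0.12023822 0.193     ]
(592.5, 193.5) 19.557706832885742 317.5 [0.53845388 0.3835464  0.193     ]
(466.2824401855469, 120.58917236328125) 121.38951110839844 23984.5 [0.48398551 0.23981661 0.193     ]
(619.0, 88.5) 88.86094665527344 1500.5 [0.42992503 0.41811461 0.193     ]
```

View pics/w1.png

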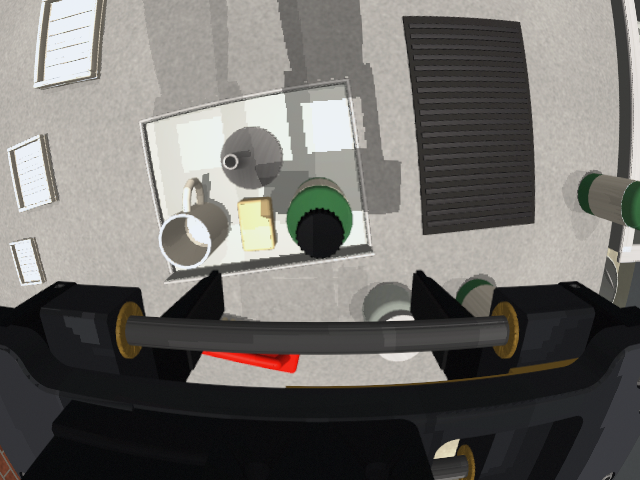

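The wrist view shows the cap at (319,233), which gives (0.577, 0.120) and agrees with the top view. Going down.

>>> {"name": "step_arm", "arguments": {"motion": [[[0,0,-6,0],[0,0,-11,0],[0,0,-14,0],[0,0,-15.3,0],[0,0,-15.3,0],[0,0,-15.3,0],[0,0,-15.3,0]]]}}

```text
clock: 2.52
eef_pos: [0.5788, 0.1216, 0.1636]
eef_rot: [3.141, 0.003, 3.141]
contact_force: [-0.6, 0.3, 0.6]
width: 0.0951
finger_force: 0.0
```

>>> {"name": "step_arm", "arguments": {"motion": [[[0,0,0,0],[0,0,0,0],[0,0,0,0],[0,0,0,0],[0,0,0,0],[0,0,0,0]]], "jaw": 0, "newtons": 30}}

```text
clock: 3.28
eef_pos: [0.5777, 0.1213, 0.1616]
eef_rot: [-3.142, -0.0, 3.14]
contact_force: [-0.2, 0.9, -0.5]
width: 0.0407
finger_force: 0.0
```

>>> {"name": "step_arm", "arguments": {"motion": [[[0,0,0,0],[0,0,0,0],[0,0,0,0],[0,0,1,0],[0,0,3,0],[0,0,5,0],[0,3,6,0],[-0.4,7,6,0],[-0.8,12,6,0],[-1.2,17,6,0],[-1.2,21,6,0],[-1.2,22.5,6,0]]]}}

```text
clock: 4.78
eef_pos: [0.5656, 0.3487, 0.2232]
eef_rot: [3.141, 0.001, -3.14]
contact_force: [-0.1, -0.7, -3.4]
width: 0.0369
finger_force: 30.0
```

>>> {"name": "step_arm", "arguments": {"motion": [[[0,0,0,0],[0,0,-2.5,0],[0,0,-4.5,0],[0,0,-5.3,0],[0,0,-5.6,0],[0,0,-5.6,0],[0,0,-5.6,0]]]}}

```text
clock: 5.65
eef_pos: [0.5663, 0.3466, 0.1668]
eef_rot: [3.141, 0.002, 3.14]
contact_force: [-0.4, -0.8, -3.7]
width: 0.0374
finger_force: 30.0
```

>>> {"name": "step_arm", "arguments": {"motion": [[[0,0,-0.1,0],[0,0,-0.2,0],[0,0,-0.2,0],[0,0,-0.2,0]]]}}

```text
clock: 6.15
eef_pos: [0.5662, 0.3465, 0.1646]
eef_rot: [3.141, 0.001, 3.141]
contact_force: [-0.7, -0.5, 0.5]
width: 0.0378
finger_force: 30.0
```

>>> {"name": "step_arm", "arguments": {"motion": [[[0,0,0,0],[0,0,0,0],[0,0,0,0],[0,0,0,0],[0,0,0,0],[0,0,3,0],[0,0,8,0],[0,0,10,0]]], "jaw": 100}}

```text
clock: 7.15
eef_pos: [0.5669, 0.347, 0.2677]
eef_rot: [3.139, 0.005, 3.141]
contact_force: [0.5, 0.9, -0.7]
width: 0.0951
finger_force: 0.0
```

>>> {"name": "step_arm", "arguments": {"motion": [[[-2,-6,0,0],[-4.65,-31.2,-4,0],[-4.65,-31.2,-6.4,0],[-4.65,-31.2,-6.4,0],[-4.65,-31.2,-6.4,0],[-4.65,-31.2,-6.4,0],[-4.65,-31.2,-6.4,0],[-4.65,-31.2,-12,0],[-4.65,-31.2,-16,0],[-4.65,-31.2,-18.2,0],[-4.65,-31.2,-18.2,0],[-4.65,-31.2,-18.2,0]]], "jaw": 60}}

```text
clock: 8.65
eef_pos: [0.5206, 0.0354, 0.0832]
eef_rot: [3.141, 0.002, -3.141]
contact_force: [0.0, 0.0, 0.1]
width: 0.057
finger_force: 0.0
```

>>> {"name": "step_arm", "arguments": {"motion": [[[0,0,0,0],[0,0,0,0],[0,0,0,0],[0,0,0,0],[0,0,0,0],[0,0,0,0],[0,0,0,0],[0,0,0,0]]], "jaw": 0, "newtons": 25}}

```text
clock: 9.65
eef_pos: [0.5194, 0.0342, 0.0818]
eef_rot: [-3.141, 0.0, 3.141]
contact_force: [0.2, -1.5, 1.0]
width: 0.0187
finger_force: 25.0
```

>>> {"name": "step_arm", "arguments": {"motion": [[[0,0,1,0],[0,0,3,0],[-1,2,5,0],[-2,7,5,0],[-3,13,5,0],[-4.85,19,5,0],[-4.85,25,5,0],[-4.85,29,5,0],[-4.85,30.2,5,0],[-4.85,30.2,3,0],[-4.85,30.2,1,0],[-4.85,30.2,0.5,0]]]}}

```text
clock: 11.15
eef_pos: [0.4693, 0.334, 0.0849]
eef_rot: [-3.138, -0.005, 3.139]
contact_force: [-5.0, -4.7, 16.8]
width: 0.0185
finger_force: 25.3
```

>>> {"name": "step_arm", "arguments": {"motion": [[[0,0,0,0],[0,0,-0.2,0],[0,0,-0.2,0],[0,0,-0.2,0]]]}}

```text
clock: 11.65
eef_pos: [0.471, 0.3359, 0.0849]
eef_rot: [-3.141, 0.0, 3.14]
contact_force: [0.5, -2.4, 2.2]
width: 0.0182
finger_force: 25.1
```

>>> {"name": "step_arm", "arguments": {"motion": [[[0,0,0,0],[0,0,0,0],[0,0,0,0],[0,0,0,0],[0,0,0,0],[0,0,5,0],[0,0,10,0],[0,-5,12,0],[3,-11,12,0],[6,-17,12,0],[9,-23,12,0],[11,-28,12,0]]], "jaw": 100}}

```text
clock: 13.15
eef_pos: [0.5795, 0.0592, 0.2049]
eef_rot: [3.141, 0.001, 3.141]
contact_force: [0.6, 1.2, 0.4]
width: 0.0953
finger_force: 0.0
```

>>> {"name": "step_arm", "arguments": {"motion": [[[2.65,-8.8,0,0],[2.65,-8.8,0,0],[2.65,-8.8,0,0]]]}}

```text
clock: 13.52
eef_pos: [0.6056, -0.029, 0.2044]
eef_rot: [3.141, -0.0, 3.137]
contact_force: [1.0, 0.7, 0.2]
width: 0.0949
finger_force: 0.0
```

Run:
```python
from h import *
o=readout.get_obs(); im=imaging.snapshot("wrist"); cv2.imwrite("pics/w2.png",im); print(o["eef_pos"],o["eef_rot"])
```

```text
[ 0.60558969 -0.02895083  0.20443047] [ 3.14149523e+00 -2.62587684e-04  3.13702792e+00]
```

View pics/w2.png

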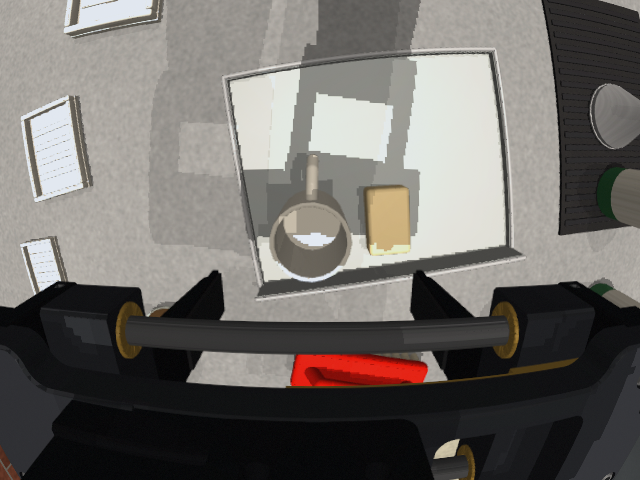

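The wrist view shows the mug rim centred at about (311,242) with its handle up-image at (313,165), the soap at (389,219), and the funnel and bottle standing on the mat.

Run:
```python
from h import *
o=dict(eef_pos=np.array([.6056,-.029,.2044]),eef_rot=np.array([3.1415,-.0003,3.137]))
print(onz(wray(o,(311,242)),.091), [onz(wray(o,p),.091) for p in((270,241),(351,241))])
for p in((366,186),(408,184),(370,254),(411,248)): print(onz(wray(o,p),.031))
```

```text
[ 0.60942696 -0.0337693   0.091     ] [array([ 0.60845069, -0.06611131,  0.091     ]), array([ 0.608776  , -0.00231524,  0.091     ])]
[0.57173083 0.01661647 0.031     ]
[0.56928702 0.05671897 0.031     ]
[0.63745666 0.02207928 0.031     ]
[0.63174132 0.062703   0.031     ]
```

>>> {"name": "step_arm", "arguments": {"motion": [[[0,-0.15,-5,0],[0,-0.15,-10,0],[0,-0.15,-13,0],[0,-0.15,-15,0],[0,-0.15,-15.7,0],[0,-0.15,-15.7,0],[0,-0.15,-15.7,0]]]}}

```text
clock: 14.45
eef_pos: [0.6065, -0.0285, 0.0494]
eef_rot: [-3.141, 0.003, 3.141]
contact_force: [0.7, 0.0, -0.1]
width: 0.0949
finger_force: 0.0
```

>>> {"name": "step_arm", "arguments": {"motion": [[[0,0,0,0],[0,0,0,0],[0,0,0,0],[0,0,0,0],[0,0,0,0],[0,0,0,0]]], "jaw": 0, "newtons": 30}}

```text
clock: 15.2
eef_pos: [0.6058, -0.0289, 0.0481]
eef_rot: [-3.141, 0.001, 3.141]
contact_force: [1.0, -3.1, 2.4]
width: 0.0644
finger_force: 30.0
```

>>> {"name": "step_arm", "arguments": {"motion": [[[0,0,2,0],[-1,1,5,0],[-4,4,6,0],[-8,8,6,0],[-12,12,6,0],[-16,16,6,0],[-20,20,6,0],[-22.5,24,6,0],[-23.5,29,6,0],[-23.5,33.5,6,0],[-23.5,35.5,6,0],[-23.5,35.5,6,0]]]}}

```text
clock: 16.7
eef_pos: [0.3698, 0.3271, 0.1077]
eef_rot: [-3.141, -0.001, -3.141]
contact_force: [-0.6, -0.2, -3.3]
width: 0.0641
finger_force: 30.0
```

>>> {"name": "step_arm", "arguments": {"motion": [[[0,0,-2.5,0],[0,0,-4.5,0],[0,0,-5.4,0],[0,0,-5.7,0],[0,0,-5.7,0],[0,0,-5.7,0]]]}}

```text
clock: 17.45
eef_pos: [0.3708, 0.3267, 0.0513]
eef_rot: [3.141, 0.001, 3.14]
contact_force: [-0.1, -0.1, -2.9]
width: 0.0641
finger_force: 30.0
```

>>> {"name": "step_arm", "arguments": {"motion": [[[0,0,-0.1,0],[0,0,-0.2,0],[0,0,-0.2,0],[0,0,-0.2,0]]]}}

```text
clock: 17.95
eef_pos: [0.3709, 0.3268, 0.0511]
eef_rot: [-3.141, 0.001, 3.141]
contact_force: [-5.3, -4.7, 11.7]
width: 0.0644
finger_force: 30.0
```

>>> {"name": "step_arm", "arguments": {"motion": [[[0,0,0,0],[0,0,0,0],[0,0,0,0],[0,0,0,0],[0,0,0,0],[0,0,4,0],[0,0,9,0],[0,0,13,0],[0,0,15,0],[0,0,15,0]]], "jaw": 100}}

```text
clock: 19.2
eef_pos: [0.3709, 0.327, 0.1997]
eef_rot: [3.14, 0.002, 3.141]
contact_force: [-0.7, -1.0, -0.2]
width: 0.095
finger_force: 0.0
```

Run:
```python
from h import *
o=readout.get_obs(); print(o["eef_pos"]); t=imaging.snapshot("top"); cv2.imwrite("pics/t2.png",t)
```

```text
[0.37087549 0.32696146 0.19967168]
```

View pics/t2.png

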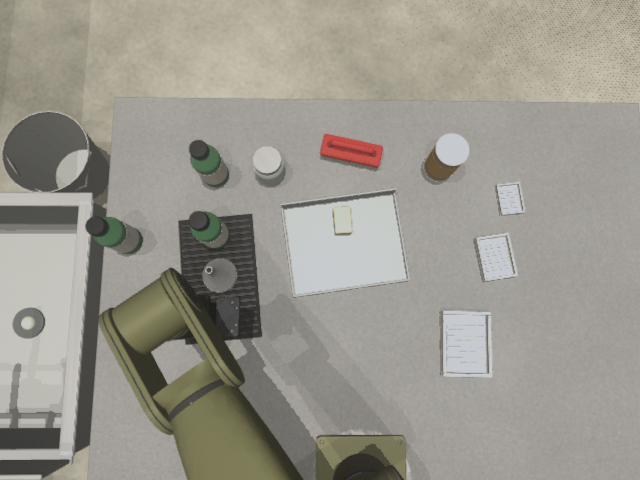

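>>> {"name": "step_arm", "arguments": {"motion": [[[4,-4,0,1],[8,-9,0,2],[12,-14,0,4],[16,-19,0,4],[20,-24,0,4],[23.1,-28.7,0,4],[23.1,-28.7,0,4],[23.1,-28.7,-4,4],[23.1,-28.7,-8,4],[23.1,-28.7,-8,4]]], "jaw": 75}}

```text
clock: 20.5
eef_pos: [0.5965, 0.0405, 0.1125]
eef_rot: [3.14, -0.012, -3.072]
contact_force: [-0.2, -0.1, -0.6]
width: 0.0716
finger_force: 0.0
```

Run:
```python
from h import *
o=readout.get_obs(); im=imaging.snapshot("wrist"); cv2.imwrite("pics/w3.png",im); print(o["eef_pos"],o["eef_rot"])
hsv=cv2.cvtColor(im,cv2.COLOR_BGR2HSV); m=cv2.inRange(hsv,(15,40,110),(35,255,255)); m[270:]=0
for k in cv2.findContours(m,0,1)[0]:
    if cv2.contourArea(k)>800:
        P=np.array([onz(wray(o,p[0]),.029)[:2] for p in k],np.float32)*1000; print(cv2.boundingRect(k),cv2.minAreaRect(P))
```

```text
[0.59653314 0.04050291 0.11246962] [ 3.14024914 -0.01169875 -3.07202374]
(286, 216, 59, 54) ((592.4143676757812, 38.799442291259766), (38.500675201416016, 40.70430374145508), 3.942425012588501)
```

View pics/w3.png

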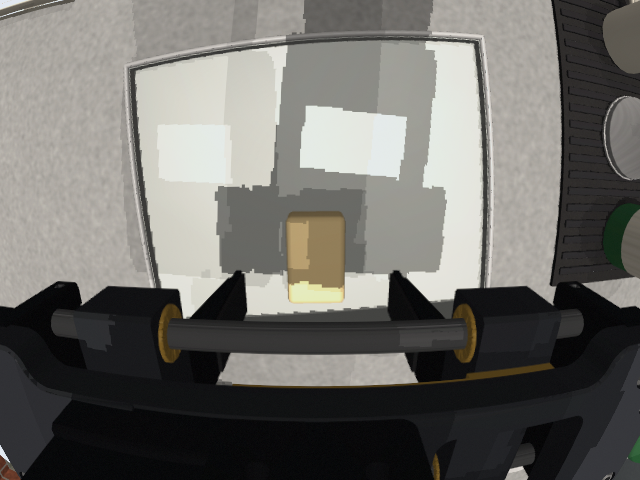

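The soap lies at px (287–345, 211–303), aligned and centred between the fingers.

>>> {"name": "step_arm", "arguments": {"motion": [[[0,0,-4,0],[0,0,-7.5,0],[0,0,-9.5,0],[0,0,-10.4,0],[0,0,-10.4,0],[0,0,-10.4,0]]]}}

```text
clock: 21.3
eef_pos: [0.6026, 0.0395, 0.0163]
eef_rot: [-3.141, 0.003, -3.073]
contact_force: [-0.1, -0.2, 0.5]
width: 0.0713
finger_force: 0.0
```

>>> {"name": "step_arm", "arguments": {"motion": [[[0,0,0,0],[0,0,0,0],[0,0,0,0],[0,0,0,0],[0,0,0,0],[0,0,0,0]]], "jaw": 0, "newtons": 20}}

```text
clock: 22.05
eef_pos: [0.6013, 0.0396, 0.0148]
eef_rot: [3.142, 0.0, -3.073]
contact_force: [-0.6, -0.8, 2.4]
width: 0.0415
finger_force: 20.0
```

>>> {"name": "step_arm", "arguments": {"motion": [[[0,0,2,0],[0,0,6,0],[-1,-3,10,1],[-2,-8,12,2],[-3,-13,12,3],[-4,-18,12,4],[-5,-23,12,5],[-6,-28,12,5],[-7.5,-33,12,5],[-8.5,-36.5,12,5],[-8.5,-37.4,12,5],[-8.5,-37.4,12,5]]]}}

```text
clock: 23.55
eef_pos: [0.5165, -0.3345, 0.1353]
eef_rot: [-3.142, 0.001, -2.986]
contact_force: [0.6, -0.2, -0.4]
width: 0.042
finger_force: 20.0
```

Run:
```python
from h import *
o=readout.get_obs(); im=imaging.snapshot("wrist"); cv2.imwrite("pics/w4.png",im); print(o["eef_pos"],o["eef_rot"])
```

```text
[ 0.51649772 -0.33449673  0.13527302] [-3.14157115e+00  6.59999974e-04 -2.98632761e+00]
```

View pics/w4.png

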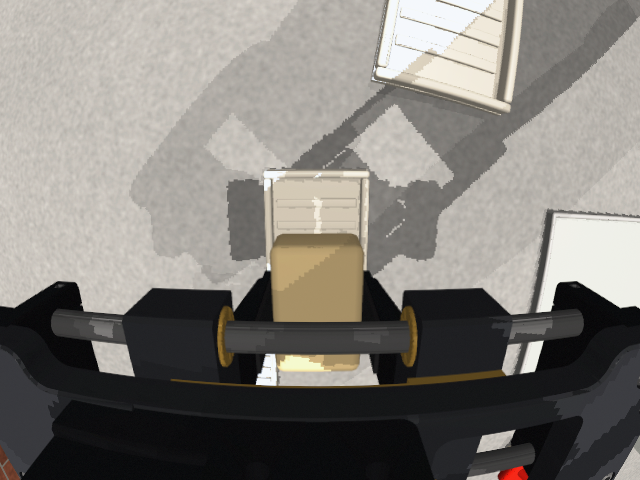

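Run:
```python
from h import *
o=readout.get_obs(); a,b=[onz(wray(o,p),.021)[:2] for p in((263.5,170),(370,170))]; print(o["eef_pos"],a,b,np.hypot(*(a-b)))
d=b-a; n=np.array([d[1],-d[0]])/np.hypot(*d); print((a+b)/2+n*.054,np.rad2deg(np.arctan2(n[1],n[0])))
```

```text
[ 0.5166157  -0.33378183  0.13506139] [ 0.47090821 -0.38234679] [ 0.45830223 -0.30210108] 0.0812298306047818
[ 0.517951   -0.33384372] 8.927764131084714
```

The dish's near edge runs from (263,170) to (370,170), giving its centre at (0.518, -0.334) and yaw 8.9°. The tool is already lined up, so I'm lowering.

>>> {"name": "step_arm", "arguments": {"motion": [[[0,0,-4,0],[0,0,-8,0],[0,0,-10,0],[0,0,-10.8,0],[0,0,-11.2,0],[0,0,-11.2,0],[0,0,-11.2,0]]]}}

```text
clock: 24.48
eef_pos: [0.517, -0.3351, 0.024]
eef_rot: [-3.14, 0.002, -2.986]
contact_force: [-0.8, -0.2, -0.9]
width: 0.042
finger_force: 20.0
```

>>> {"name": "step_arm", "arguments": {"motion": [[[0,0,-0.1,0],[0,0,-0.1,0],[0,0,-0.1,0]]]}}

```text
clock: 24.85
eef_pos: [0.5169, -0.335, 0.0228]
eef_rot: [-3.14, 0.001, -2.986]
contact_force: [-1.4, 0.8, 4.9]
width: 0.0416
finger_force: 20.0
```

>>> {"name": "step_arm", "arguments": {"motion": [[[0,0,0,0],[0,0,0,0],[0,0,0,0],[0,0,0,0],[0,0,0,0],[0,0,4,0],[0,0,9,0],[0,0,14,0],[0,0,18,0],[0,0,18,0]]], "jaw": 80}}

```text
clock: 26.1
eef_pos: [0.5183, -0.3359, 0.2067]
eef_rot: [-3.135, 0.006, -2.985]
contact_force: [0.3, 0.3, 0.0]
width: 0.0759
finger_force: 0.0
```

Run:
```python
from h import *
o=readout.get_obs(); im=imaging.snapshot("wrist"); cv2.imwrite("pics/w5.png",im); print(o["eef_pos"],o["eef_rot"])
```

```text
[ 0.51825907 -0.33590433  0.20669494] [-3.13531091  0.00595297 -2.98546928]
```

View pics/w5.png

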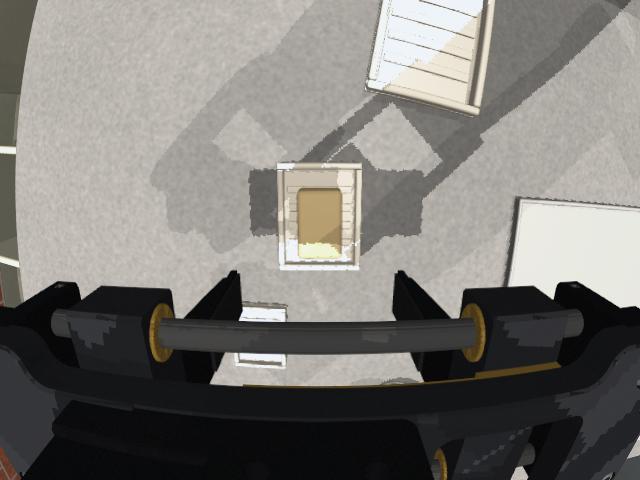

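The soap sits centred and aligned in the dish: soap px (297–343, 188–258) inside dish (279–360, 163–269). Now to fetch the mug.

>>> {"name": "step_arm", "arguments": {"motion": [[[-1,5,0,-2],[-2,11,0,-5],[-3.5,17,0,-9],[-5,23,0,-9],[-6.5,29,0,-9],[-8,35,0,-9],[-9.5,41,0,-9],[-11,47,0,-9],[-12.5,53,0,-9],[-13.6,59,0,-9],[-14.6,64,0,-9],[-14.6,66.1,0,-9]]], "jaw": 100}}

```text
clock: 27.65
eef_pos: [0.3684, 0.3279, 0.1992]
eef_rot: [-3.139, -0.003, -3.139]
contact_force: [0.8, -0.5, -0.5]
width: 0.0951
finger_force: 0.0
```

>>> {"name": "step_arm", "arguments": {"motion": [[[0,0,0,0],[0,0,0,0],[0,0,0,0]]]}}

```text
clock: 28.02
eef_pos: [0.3707, 0.3253, 0.2014]
eef_rot: [-3.141, -0.0, 3.138]
contact_force: [0.1, -0.1, -0.8]
width: 0.0952
finger_force: 0.0
```

Run:
```python
from h import *
o=readout.get_obs(); im=imaging.snapshot("wrist"); cv2.imwrite("pics/w6.png",im); print(o["eef_pos"],o["eef_rot"])
```

```text
[0.3706982  0.32528129 0.20144776] [-3.14120760e+00 -1.23180609e-04  3.13847595e+00]
```

View pics/w6.png

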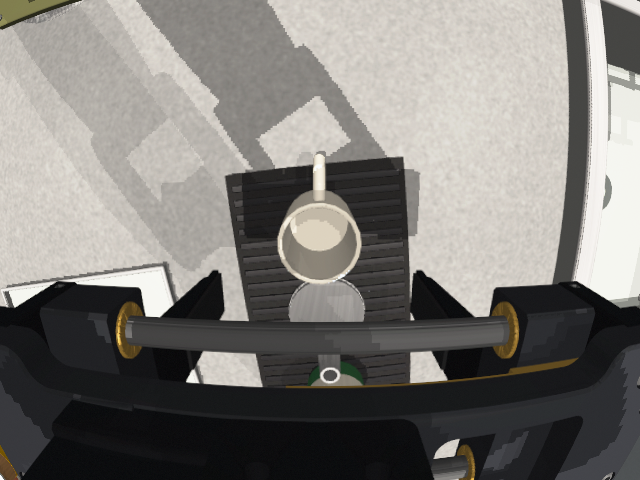

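The mug rim at (319,243) is centred between the fingers, and the funnel and bottle stand behind it.

>>> {"name": "step_arm", "arguments": {"motion": [[[0,0.1,-5,0],[0,0.1,-10,0],[0,0.1,-13,0],[0,0.1,-14.5,0],[0,0.1,-15,0],[0,0.1,-15,0],[0,0.1,-15,0]]]}}

```text
clock: 28.95
eef_pos: [0.3713, 0.3282, 0.0532]
eef_rot: [3.14, 0.002, 3.14]
contact_force: [0.4, -0.4, 0.2]
width: 0.0953
finger_force: 0.0
```

>>> {"name": "step_arm", "arguments": {"motion": [[[0,0,0,0],[0,0,0,0],[0,0,0,0],[0,0,0,0],[0,0,0,0],[0,0,0,0]]], "jaw": 0, "newtons": 30}}

```text
clock: 29.7
eef_pos: [0.3703, 0.3274, 0.0517]
eef_rot: [-3.141, -0.0, 3.141]
contact_force: [0.8, -0.7, 0.5]
width: 0.0645
finger_force: 30.0
```

>>> {"name": "step_arm", "arguments": {"motion": [[[0,0,2,0],[0,-1,5,0],[0,-4,6,0],[0,-9,6,0],[2,-14,6,0],[6,-18,6,0],[10,-22,6,0],[14,-26,6,0],[18,-30,6,0],[21.5,-34,6,0],[23.5,-36.1,6,0],[23.5,-36.1,6,0]]]}}

```text
clock: 31.2
eef_pos: [0.6058, -0.0349, 0.1105]
eef_rot: [3.141, -0.001, 3.138]
contact_force: [-0.1, -0.2, -1.7]
width: 0.0645
finger_force: 30.0
```

>>> {"name": "step_arm", "arguments": {"motion": [[[0,0,0,0],[0,0,-2.5,0],[0,0,-4.5,0],[0,0,-5.7,0],[0,0,-6,0],[0,0,-6.1,0],[0,0,-6.1,0]]]}}

```text
clock: 32.08
eef_pos: [0.6059, -0.0336, 0.0515]
eef_rot: [-3.141, 0.001, 3.14]
contact_force: [0.4, 0.6, -1.7]
width: 0.0642
finger_force: 30.0
```

>>> {"name": "step_arm", "arguments": {"motion": [[[0,0,-0.1,0],[0,0,-0.2,0],[0,0,-0.25,0],[0,0,-0.3,0],[0,0,-0.3,0]]]}}

```text
clock: 32.7
eef_pos: [0.6056, -0.0335, 0.0487]
eef_rot: [-3.141, 0.0, 3.141]
contact_force: [-2.8, -0.1, 5.0]
width: 0.0642
finger_force: 30.0
```

>>> {"name": "step_arm", "arguments": {"motion": [[[0,0,0,0],[0,0,0,0],[0,0,0,0],[0,0,0,0],[0,0,0,0],[0,0,4,0],[0,0,9,0],[0,0,13,0],[-2,4,15,0],[-4,9,15,0],[-6,14,15,0],[-8,19,15,0]]], "jaw": 100}}

```text
clock: 34.2
eef_pos: [0.5245, 0.1579, 0.1979]
eef_rot: [3.141, 0.001, 3.14]
contact_force: [-0.0, -0.1, 0.1]
width: 0.0948
finger_force: 0.0
```

>>> {"name": "step_arm", "arguments": {"motion": [[[-2,5,0,0],[-4,11,0,0],[-5.4,16,0,0],[-5.4,18,0,0],[-5.4,18,0,0],[-5.4,18,0,0],[-5.4,18,0,0]]]}}

```text
clock: 35.08
eef_pos: [0.4718, 0.3352, 0.1976]
eef_rot: [-3.141, -0.0, 3.139]
contact_force: [0.1, 1.4, -0.6]
width: 0.0954
finger_force: 0.0
```

Run:
```python
from h import *
o=readout.get_obs(); im=imaging.snapshot("wrist"); cv2.imwrite("pics/w7.png",im); cv2.imwrite("pics/t3.png",imaging.snapshot("top")); print(o["eef_pos"],o["eef_rot"])
```

```text
[0.47184351 0.33519256 0.19760163] [-3.14125580e+00 -2.51874848e-05  3.13850009e+00]
```

View pics/w7.png

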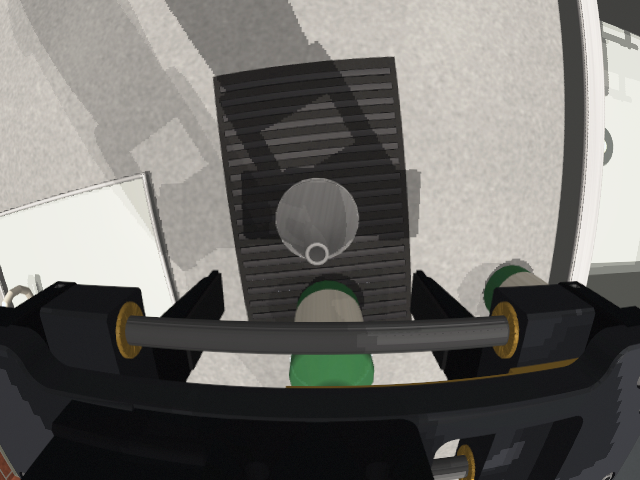

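The spout top at (317,253) is centred between the fingers.

>>> {"name": "step_arm", "arguments": {"motion": [[[0,0,-5,0],[0,0,-9,0],[0,0,-11.2,0],[0,0,-11.2,0],[0,0,-11.2,0],[0,0,-11.2,0]]]}}

```text
clock: 35.92
eef_pos: [0.4725, 0.337, 0.0876]
eef_rot: [3.14, 0.003, 3.14]
contact_force: [0.6, -0.0, 0.2]
width: 0.0952
finger_force: 0.0
```

>>> {"name": "step_arm", "arguments": {"motion": [[[0,0,0,0],[0,0,0,0],[0,0,0,0],[0,0,0,0],[0,0,0,0],[0,0,0,0],[0,0,0,0],[0,0,0,0],[0,0,0,0]]], "jaw": 0, "newtons": 25}}

```text
clock: 37.05
eef_pos: [0.4712, 0.3364, 0.0856]
eef_rot: [-3.141, -0.0, 3.141]
contact_force: [0.4, -0.1, -0.0]
width: 0.0182
finger_force: 24.9
```

>>> {"name": "step_arm", "arguments": {"motion": [[[0,0,1,0],[0,0,3,0],[0,-2,5,0],[1,-7,5,0],[2,-13,5,0],[3,-19,5,0],[4.8,-25,5,0],[4.8,-29,5,0],[4.8,-30.2,5,0],[4.8,-30.2,3,0],[4.8,-30.2,1,0],[4.8,-30.2,0,0]]]}}

```text
clock: 38.55
eef_pos: [0.5178, 0.036, 0.0833]
eef_rot: [3.141, -0.003, -3.141]
contact_force: [0.7, 0.9, -1.4]
width: 0.0182
finger_force: 24.9
```

>>> {"name": "step_arm", "arguments": {"motion": [[[0,0,-0.1,0],[0,0,-0.2,0],[0,0,-0.3,0],[0,0,-0.3,0],[0,0,-0.3,0]]]}}

```text
clock: 39.17
eef_pos: [0.5194, 0.0345, 0.0829]
eef_rot: [3.142, 0.0, 3.14]
contact_force: [-0.1, 0.2, -1.6]
width: 0.0187
finger_force: 24.9
```

>>> {"name": "step_arm", "arguments": {"motion": [[[0,0,-0.05,0],[0,0,-0.1,0],[0,0,-0.1,0]]]}}

```text
clock: 39.55
eef_pos: [0.5198, 0.0343, 0.0824]
eef_rot: [-3.141, 0.001, 3.14]
contact_force: [-1.3, -1.2, 3.2]
width: 0.0184
finger_force: 25.0
```

>>> {"name": "step_arm", "arguments": {"motion": [[[0,0,0,0],[0,0,0,0],[0,0,0,0],[0,0,0,0],[0,0,5,0],[0,0,10,0],[0,0,16,0],[0,0,20,0],[1,5,20,0],[2,10,20,0],[3,15,20,0],[4,20,20,0]]], "jaw": 60}}

```text
clock: 41.05
eef_pos: [0.5594, 0.2362, 0.2816]
eef_rot: [-3.142, 0.0, 3.141]
contact_force: [0.9, -0.9, -0.0]
width: 0.057
finger_force: 0.0
```

>>> {"name": "step_arm", "arguments": {"motion": [[[0.65,6,0,0],[0.65,10.5,0,0],[0.65,11.2,0,0],[0.65,11.2,0,0],[0.65,11.2,-1,0],[0.65,11.2,-1,0],[0.65,11.2,-1,0]]], "jaw": 100}}

```text
clock: 41.92
eef_pos: [0.5659, 0.3456, 0.2715]
eef_rot: [-3.141, -0.0, 3.139]
contact_force: [-0.2, -0.4, -0.2]
width: 0.0955
finger_force: 0.0
```

Run:
```python
from h import *
o=readout.get_obs(); im=imaging.snapshot("wrist"); cv2.imwrite("pics/w8.png",im); print(o["eef_pos"],o["eef_rot"])
m=cv2.inRange(im[150:290,250:400],(0,0,0),(60,60,60)); cv2.imwrite("pics/m8.png",m)
```

```text
[0.56589487 0.34561466 0.27151403] [-3.14139386e+00 -2.21617800e-04  3.13931523e+00]
```

View pics/w8.png

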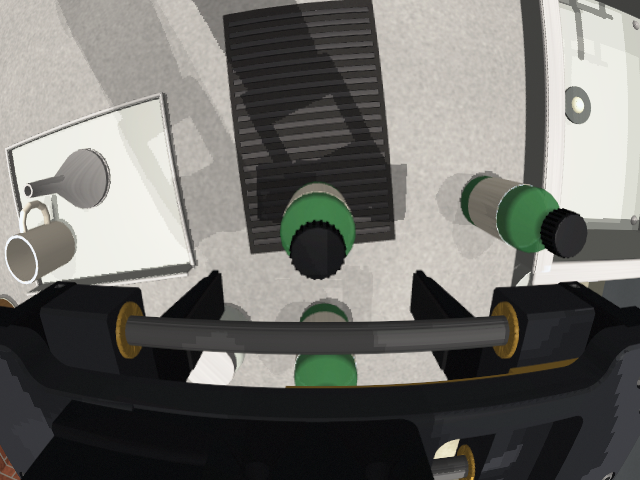

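The cap at (317,250) is centred between the fingers, and the mug and funnel stand back in the tray.

>>> {"name": "step_arm", "arguments": {"motion": [[[0,0,-5,0],[0,0,-8.5,0],[0,0,-10.2,0],[0,0,-10.7,0],[0,0,-10.7,0],[0,0,-10.7,0]]]}}

```text
clock: 42.72
eef_pos: [0.5668, 0.347, 0.1667]
eef_rot: [3.14, 0.003, 3.14]
contact_force: [0.7, -0.1, 1.1]
width: 0.0953
finger_force: 0.0
```

>>> {"name": "step_arm", "arguments": {"motion": [[[0,0,0,0],[0,0,0,0],[0,0,0,0],[0,0,0,0],[0,0,0,0],[0,0,0,0],[0,0,0,0],[0,0,0,0]]], "jaw": 0, "newtons": 30}}

```text
clock: 43.72
eef_pos: [0.5658, 0.3464, 0.1646]
eef_rot: [-3.141, -0.0, 3.14]
contact_force: [-1.0, 0.2, -0.7]
width: 0.0375
finger_force: 30.0
```

>>> {"name": "step_arm", "arguments": {"motion": [[[0,0,1,0],[0,0,3,0],[0,0,5,0],[0,-3,6,0],[0.4,-7,6,0],[0.8,-12,6,0],[1.15,-17,6,0],[1.15,-21,6,0],[1.15,-22.5,6,0],[1.15,-22.5,6,0],[1.15,-22.5,4,0],[1.15,-22.5,2,0]]]}}

```text
clock: 45.22
eef_pos: [0.5768, 0.1227, 0.1827]
eef_rot: [3.141, -0.001, -3.141]
contact_force: [0.4, -0.0, -5.0]
width: 0.0374
finger_force: 30.0
```

>>> {"name": "step_arm", "arguments": {"motion": [[[0,0,-1.2,0],[0,0,-1.8,0],[0,0,-2.1,0],[0,0,-2.3,0],[0,0,-2.4,0],[0,0,-2.4,0]]]}}

```text
clock: 45.98
eef_pos: [0.5778, 0.1215, 0.1616]
eef_rot: [3.141, 0.002, 3.14]
contact_force: [-0.2, -0.5, -1.9]
width: 0.0375
finger_force: 30.0
```

>>> {"name": "step_arm", "arguments": {"motion": [[[0,0,-0.1,0],[0,0,-0.1,0],[0,0,-0.1,0]]]}}

```text
clock: 46.35
eef_pos: [0.5782, 0.1216, 0.1615]
eef_rot: [3.141, 0.003, 3.14]
contact_force: [-1.5, -0.5, 5.9]
width: 0.0375
finger_force: 30.0
```

>>> {"name": "step_arm", "arguments": {"motion": [[[0,0,0,0],[0,0,0,0],[0,0,0,0],[0,0,0,0],[0,0,0,0],[0,0,4,0],[0,0,9,0],[0,0,13,0],[0,5,13,0],[-4,10,13,0],[-8,15,13,0],[-12,20,13,0]]], "jaw": 100}}

```text
clock: 47.85
eef_pos: [0.4589, 0.3192, 0.2897]
eef_rot: [3.141, 0.0, 3.14]
contact_force: [0.2, 0.6, -0.4]
width: 0.0952
finger_force: 0.0
```

>>> {"name": "step_arm", "arguments": {"motion": [[[-4,5,0,0],[-8,10,0,0],[-12,14,0,0],[-12,14,0,0],[-12,14,0,0],[-12,14,0,0]]]}}

```text
clock: 48.6
eef_pos: [0.3411, 0.4571, 0.2896]
eef_rot: [-3.141, 0.0, 3.139]
contact_force: [0.0, -0.1, 0.5]
width: 0.0949
finger_force: 0.0
```

Run:
```python
from h import *
im=imaging.snapshot("top"); a=cv2.imread("pics/top0.png")
f=lambda i:cv2.resize(i[180:305,270:420],None,fx=2.6,fy=2.6,interpolation=cv2.INTER_CUBIC)
g=lambda i:cv2.resize(i[125:305,180:530],None,fx=2.2,fy=2.2,interpolation=cv2.INTER_CUBIC)[:260]
cv2.imwrite("pics/cmp.png",np.hstack([f(a),f(im)]));
```

```text
(no output)
```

View pics/cmp.png

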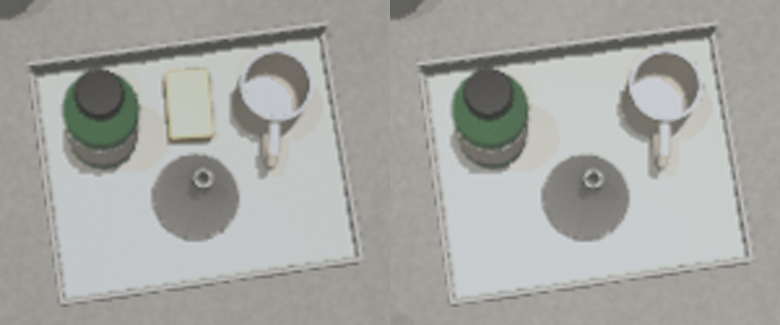

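The before and after crops match to about a pixel: cap (100,92)→(488,92), mug (275,88)→(665,88), spout (203,178)→(593,178), with the second panel offset by 390. All three stand in place, so I'm handing in.

```bash
python3 -c "
from rig import workorder; print(workorder.job_done())"
```

```text
the job is handed in; nothing more can be done
None
```

The job is handed in: the soap lies flat and lengthwise in its dish, and the bottle, mug and funnel stand upright in the tray within a few millimetres of where they started; the hand-in returned no verdict.

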